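# Hold a phone battery under test load

## Robot

A 6-joint arm with a two-finger parallel gripper is mounted at the origin on a cart in front of the work surface, level with it; the furniture and walls round the work are solid. World frame = base frame: x ahead of the robot, y to its left, z up, the work surface at z = 0. Lengths are in m, angles in rad, forces in N, time in s.
With the tool pointing down it reaches from about 0.375 to 0.75 m from the base axis. Payload 9 kg.
Tool frame: the origin (TCP) lies at the very end of the fingers, on their centre line; the grasp point (between the pads) lies 19 mm behind it (tcp_to_grasp is the distance from the TCP to the grasp point, in m); z points along the fingers, y is the line along which they close (so a half turn about z gives the same grasp; the last joint's range is limited). The gripper opens to 85 mm and grips with 20 to 120 N. Pads are 22 mm wide; open, the fingers measure 114 mm over their backs; the gripper's body (76 mm by 85 mm) begins 54 mm behind the grasp point. The pads swing forward as they close: fully open they stand 13 mm farther back than shut.
Start: joints at [-1.452, 0.104, 0.097, 1.564, 0, 1.353], TCP at [0.198, -0.566, 0.231] pointing down, gripper open.
Joint ranges: [-2.99, 2.99], [-0.84, 1.86], [-1.1, 1.16], [-1.84, 2.11], [-1.51, 1.56], [-3.14, 3.14]. Speed limits (rad/s): [2.22, 2.22, 2.57, 3.14, 3.14, 3.14].

## Interface

Orientations are given as a rotation vector (axis times angle).
In Python, from station import * gives the robot as it stands. The module is installed in compiled form; this text tells all that it offers. Calls block until the motion is done:
- reach(position, orientation): joint-space move of the TCP to a pose.
- movel(position, rot=None, vel=0.15, until_force=None): straight line of the TCP; rot=None keeps the orientation; vel is the mean speed in m/s. With until_force (N) it stops when the force on the tool has changed by that much, and returns True; else False.
- goto_joints(angles): joint-space move.
- grip(opening, f_grip=None): opening from 0.0 (shut) to 1.0 (fully open); f_grip is the grip in N (None keeps the last); returns when the fingers have stopped.
- pause(seconds).
- solve_ik(position, orientation): joint angles nearest the present ones, or None.
- camera(name): name is "scene" or "side" or "wrist"; returns a dict with "color" (400x640x3 uint8, blue, green, red), "fovy" (degrees; the focal length in pixels is half the picture's height over the tangent of half this angle, whatever the lens; pixels are square), "cx", "cy" (the principal point, pixels), "R" (3x3) and "t" (3): a world point X has camera coordinates R X + t. Camera axes: x right, y down, z forward; pixel columns grow to the right and rows downward; lengths in m; the calibration is good to about 2 mm. The wrist camera is an equidistant fisheye: a pixel r from the principal point sees the ray r / f radians off the axis. A picture is of the moment at which its call begins. There is no depth.
A pose or a line that the arm cannot do raises IKError and nothing moves.
- hand_in(): hands the job in; it is judged then, once.
Readings, each from a call of its own:
- current_time(): time.
- current_joint_positions(): joint angles.
- current_qd(): joint speeds.
- current_joint_torque(): joint torques, N m.
- current_tcp_pos(): TCP position.
- current_ee_rot(): TCP orientation.
- current_force(): force on the tool from outside, world axes, zero at the start.
- current_wrist_torque(): the same for the moment, N m.
- current_width(): opening from 0.0 (shut) to 1.0 (fully open).
- current_grasp_force(): force on a finger pad.
Only numpy, scipy, OpenCV 4.12 (cv2) and the standard library are available. Lean on these libraries where they do the work, as an engineer would, in place of code of your own. Each camera call takes 0.05 s, during which the arm holds its last target. There are 200 camera calls.

## Task

Load-test the battery that lies in the tester: first turn the black load selector one click clockwise, from off to the one-dot mark, and let go of it (never on to two dots, which is too much for this battery). Then swing the sprung contact arm by its red grip round to its closed stop, so that its pins press on the dock, and finish while still holding it firmly there, because it springs open if let go. Leave the battery in its nest and the other things on the bench where they are.

Things in the scene. Friction and masses are not known exactly. Their poses are not given: they have to be found in the camera images.
- tester: Load tester, fixed: dark instrument, aluminium deck, 165 (x) by 280 (y) mm, deck 27 mm above the bench. Origin: centre of its underside; x points away from the operator's side, y left, z up. On its deck, mm: battery nest (-45, 71), selector (45, 85), arm pivot (45, -20), display (50, -92). Nothing but the arm's grip stands higher than 67 mm above the bench.
- selector_grip (a point): Black bar knob of the load selector, turning about the vertical: point on its axis at 54 mm above the bench. Grip bar 38 mm long, 13 mm thick, from 36 to 67 mm above the bench, over a round skirt 40 mm across. The point's x axis runs along the bar to its white pointer: 45 degrees left of the tester's x at off, along it at one dot, 45 degrees right of it at two dots.
- selector (a joint): Angle of the load selector, rad: 0 = off, its start; grows clockwise seen from above. Spring detents at 0 (off), 0.785 (one dot) and 1.571 (two dots, end). Turning it over a detent takes about 0.05 N m; let go, it falls into the nearest one.
- red_grip (a point): Upright red round grip post at the end of the contact arm, 16 mm in diameter (19 mm at head and foot), from 45 to 89 mm above the bench; the point is on its axis at 64 mm. It moves with the arm on a circle of radius 112 mm about pivot.
- pivot (a point): Vertical axis of the contact arm, at deck height (27 mm above the bench); a hub with a coil spring stands there, 29 mm across, up to 62 mm above the bench.
- contact_arm (a joint): Angle of the contact arm, rad: 0 = sprung open, where it rests, pointing to the tester's right front; grows clockwise seen from above; 0.96 = closed stop, pointing along the tester's -x, its two pins on the dock's brass pads. The return spring pushes back with about 2.6 N at the grip when open, 6.2 N at the stop. Arm 15 mm wide, 36 to 45 mm above the bench.
- battery_mid (a point): Middle of the black phone battery, 113 x 40 x 5 mm, lying loose in the nest with its flex tail under the dock; it is not handled.
- nest (a point): Middle of the battery nest, where the battery's middle belongs.
- phone: Bystander: black phone with a cracked screen, 146 x 73 x 9 mm, lying to the left of the tester.
- tweezers: Bystander: dark tweezers, 126 x 21 x 10 mm, lying behind the tester.
- driver_red: Bystander: red precision screwdriver, 145 mm long, near the front edge of the bench on the right.
- flux_syringe: Bystander: flux syringe, 116 x 30 x 18 mm, to the right of the tester.
- cutters: Bystander: red side cutters, 117 x 38 x 11 mm, far right.
- suction_cup: Bystander: red suction cup with a ring, 48 x 48 x 40 mm, right rear.

How it is judged:
By the outcome, as a careful person would: the job done as asked, in the order asked, and still so for the second after the job is handed in, while the arm keeps its last pose, push and grip.
It also fails if it takes over 42 s, if anything falls off the work surface, if the arm or the gripper's body presses on something with over 40 N, if the wrist force passes 120 N, or if a joint passes its speed limit or range.

## Working session

There is one attempt and no reset: what is moved stays moved. The work goes in short steps, each a Python script; the robot and the scene stay as the last script left them, time stands still between calls to the robot, and variables do not carry over. Pictures are saved under pics/ and viewed, at most 10 in all, crops included, and the job is handed in when it is done.

```bash
mkdir -p pics; python3 - <<'E'
from station import *
import cv2,numpy as np
for n in("scene","side"):
    c=camera(n);cv2.imwrite(f"pics/{n}0.png",c["color"]);print(n,c["fovy"],c["cx"],c["cy"],c["R"].tolist(),c["t"])
print(current_time(),current_ee_rot())
E
```

```text
scene 49.586805693603594 320.9120770189678 202.4599396910475 [[0.5219576921687578, -0.8529069393495384, 0.010484292788116871], [-0.4501459229754126, -0.28587689407076133, -0.845956883927939], [0.7245197137514464, 0.43683424115544944, -0.5331482252991794]] [-0.27108885  0.35669278  0.98471591]
side 52.50399659050227 313.07560555722284 201.15205432853347 [[0.9978150094146826, -0.06577961849780684, 0.006184559568805101], [-0.022074741672154955, -0.42014633687148584, -0.9071878313742858], [0.06227288950165017, 0.9050691119487809, -0.42068038916659806]] [-0.5716549   0.09620109  1.10470545]
0.1 [-3.09603641e+00 -5.26343586e-01 -8.56299164e-05]
```

View pics/scene0.png

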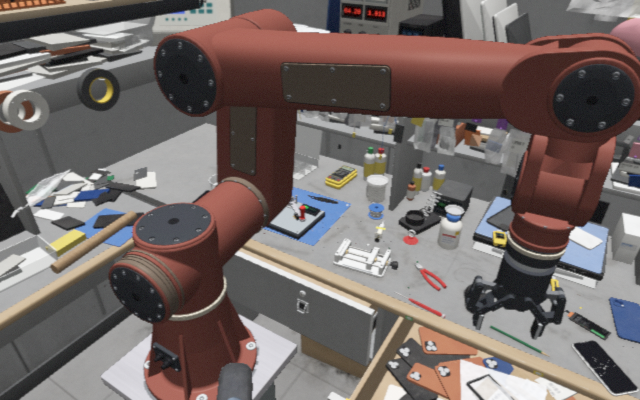

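View pics/side0.png

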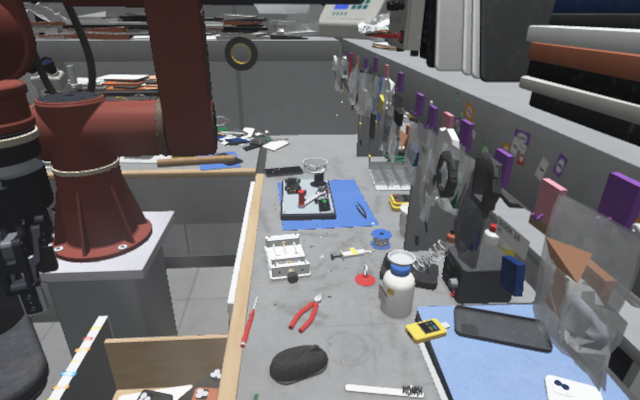

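The side view shows the tester on the blue mat at about (307,198), with its red grip near (301,199). In the scene view it sits at about (297,215), partly hidden by the arm. I'll locate it roughly, then look from above with the wrist camera.

```bash
cat > h.py <<'E'
from station import *
import cv2,numpy as np
from scipy.spatial.transform import Rotation as Ro
def ray(c,u,v,fish=False):
    f=200/np.tan(np.radians(c["fovy"]/2)); x=np.array([u-c["cx"],v-c["cy"]])/f
    if fish:
        r=np.linalg.norm(x); d=np.r_[x/r*np.sin(r),np.cos(r)]
    else: d=np.r_[x,1]
    R=np.array(c["R"]); return -R.T@c["t"], R.T@d
def onplane(c,u,v,z,fish=False):
    o,d=ray(c,u,v,fish); return o+d*(z-o[2])/d[2]
def down(yaw): # tool z down, tool x axis at world yaw
    return (Ro.from_euler('z',yaw)*Ro.from_euler('x',np.pi)).as_rotvec()
E
python3 - <<'E'
from h import *
c=camera("side")
p=onplane(c,307,198,.03);print(p, onplane(c,301,199,.06))
r=[p[0]-.05,p[1]-.0,.33]
for y in (0,np.pi/2,-np.pi/2,np.pi): print(y,solve_ik(r,down(y)))
print(Ro.from_rotvec(current_ee_rot()).as_matrix().round(2).tolist())
w=camera("wrist");R=np.array(w["R"]);print(-R.T@w["t"],R.round(2).tolist(),w["fovy"])
E
```

```text
[0.56406758 0.15805755 0.03      ] [0.54265653 0.08594987 0.06      ]
0 [ 0.05492161 -0.03766121  0.13394434  1.74240188  0.         -3.08667104]
1.5707963267948966 [ 0.05492161 -0.03766121  0.13394434  1.74240188  0.          1.62571794]
-1.5707963267948966 [ 0.05492161 -0.03766121  0.13394434  1.74240188  0.         -1.51587471]
3.141592653589793 [ 0.05492161 -0.03766121  0.13394434  1.74240188  0.          0.05492161]
[[0.94, 0.33, -0.0], [0.33, -0.94, 0.0], [0.0, -0.0, -1.0]]
[ 0.26701661 -0.54254492  0.3745641 ] [[0.33, -0.94, -0.0], [-0.91, -0.32, 0.28], [-0.27, -0.09, -0.96]] 65.70646984690485
```

```bash
python3 - <<'E'
from h import *
q=solve_ik([.56,.13,.3],down(np.pi)); print(q)
goto_joints(q)
w=camera("wrist");cv2.imwrite("pics/w0.png",w["color"])
np.savez("w0.npz",**w); print(current_time())
E
```

```text
[7.14226565e-04 5.51681761e-02 1.71543193e-01 1.68717134e+00
 0.00000000e+00 7.14226565e-04]
3.025
```

View pics/w0.png

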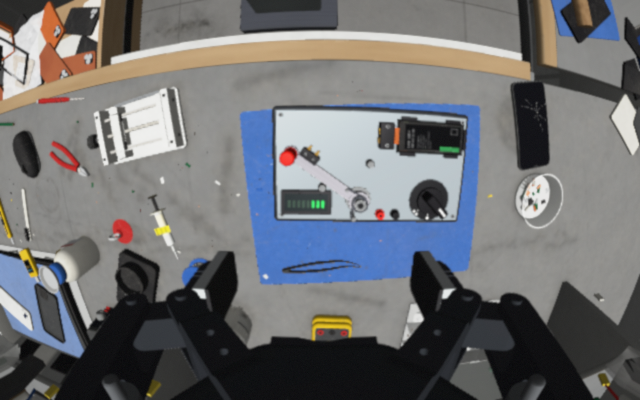

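The wrist view shows the deck with corners near (276,107), (466,107), (460,221) and (275,219). The red grip is at (289,157), the pivot at (360,203) and the selector at (430,200), with the bar pointing down-right (off).

```bash
python3 - <<'E'
from h import *
w=dict(np.load("w0.npz"));im=w["color"]
hsv=cv2.cvtColor(im,cv2.COLOR_BGR2HSV)
roi=np.zeros(im.shape[:2],np.uint8);roi[98:232,262:480]=1
blue=((hsv[...,0]>100)&(hsv[...,0]<125)&(hsv[...,1]>120)&(hsv[...,2]>80))
m=((hsv[...,1]<60)&(hsv[...,2]>140)&(roi>0)).astype(np.uint8)
m=cv2.morphologyEx(m,cv2.MORPH_OPEN,np.ones((3,3)))
cs=max(cv2.findContours(m,cv2.RETR_EXTERNAL,cv2.CHAIN_APPROX_NONE)[0],key=cv2.contourArea)
pts=np.array([onplane(w,u,v,.027,True)[:2] for u,v in cs[:,0]])
r=cv2.minAreaRect((pts*1000).astype(np.float32));print("deck",r)
red=((hsv[...,0]<8)|(hsv[...,0]>172))&(hsv[...,1]>150)&(roi>0)
n,l,s,ce=cv2.connectedComponentsWithStats(red.astype(np.uint8))
for i in range(1,n):
    if s[i,4]>15: print("red",ce[i],s[i],onplane(w,*ce[i],.085,True))
ctr=np.array(r[0])/1000
yaw=np.radians(r[2] if r[2]<45 else r[2]-90); print("yaw",yaw)
R=np.array([[np.cos(yaw),-np.sin(yaw)],[np.sin(yaw),np.cos(yaw)]])
for n,p in dict(sel=(.045,.085),piv=(.045,-.02),nest=(-.045,.071)).items(): print(n,ctr+R@p)
# dark knob in px
v=im.max(2)<60
k=v.copy();k[:]=0;k[172:225,405:455]=v[172:225,405:455]
n,l,s,ce=cv2.connectedComponentsWithStats(k.astype(np.uint8))
for i in range(1,n):
    if s[i,4]>50: print("knob",ce[i],s[i],onplane(w,*ce[i],.05,True))
cv2.imwrite("pics/crop.png",cv2.resize(im[95:235,260:480],None,fx=3.5,fy=3.5,interpolation=2))
E
```

```text
deck ((564.4242553710938, 197.06072998046875), (268.6201171875, 155.98182678222656), 89.33484649658203)
red [287.78109453 156.34825871] [280 148  17  17 201] [0.54022629 0.0870595  0.085     ]
red [379.49152542 214.20338983] [376 210   8  10  59] [0.61201848 0.19808218 0.085     ]
yaw -0.011609118665818912
sel [0.61040798 0.2815326 ]
piv [0.60918905 0.17653968]
nest [0.52025152 0.26857834]
knob [428.67662204 198.40267765] [411 181  36  38 971] [0.60175666 0.27346121 0.05      ]
```

View pics/crop.png

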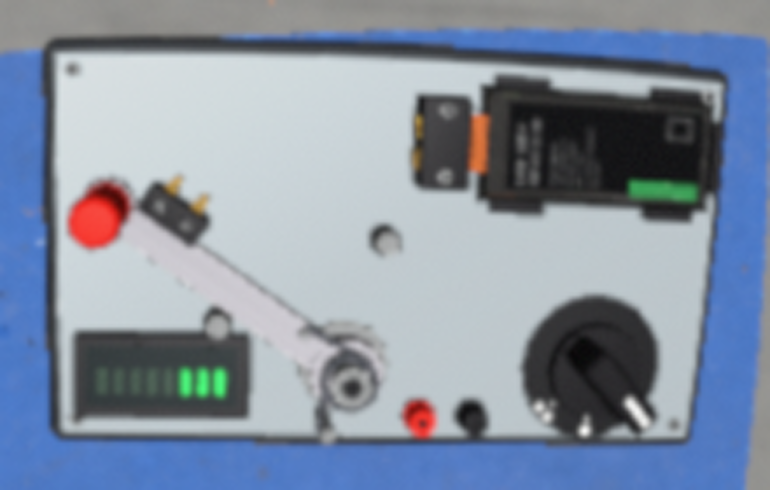

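The crop shows the bar from about (578,345) to the white pointer at (640,415), so the selector is at off and its centre is at full-image pixel (434,204). I'll move above it and check from close up.

```bash
python3 - <<'E'
from h import *
w=dict(np.load("w0.npz"))
f=lambda u,v,z:onplane(w,260+u/3.5,95+v/3.5,z,True).round(4)
print("bar",f(609,380,.067),f(578,345,.067),f(640,415,.067),"skirt",f(590,365,.036),"grip",f(97,220,.089),"piv",f(350,386,.062), "dock",f(442,142,.045))
yaw=-.0116+np.radians(-135)
reach([.605,.278,.15],down(yaw)); grip(.6)
print(current_joint_positions())
w=camera("wrist");np.savez("w1.npz",**w);cv2.imwrite("pics/w1.png",w["color"]);print(current_time())
E
```

```text
bar [0.604  0.2756 0.067 ] [0.5903 0.2616 0.067 ] [0.6182 0.2903 0.067 ] skirt [0.6071 0.2786 0.036 ] grip [0.5414 0.0874 0.089 ] piv [0.6076 0.1761 0.062 ] dock [0.5182 0.2105 0.045 ]
[ 2.34278582e-01  3.04663366e-01  1.76161782e-01  1.44171505e+00
  8.90064056e-06 -5.38789082e-01]
4.375
```

View pics/w1.png

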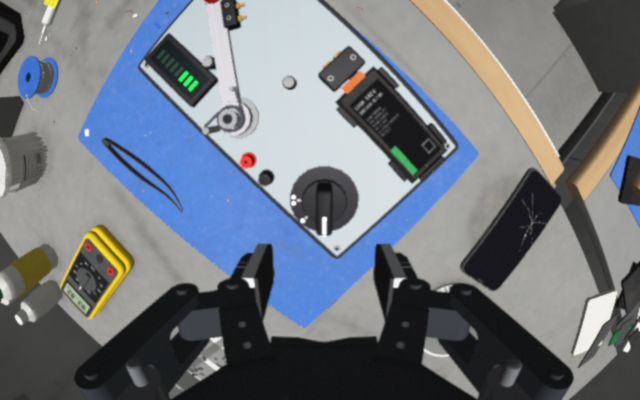

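The bar now runs upright in the image from about (323,182) to its pointer at (324,235), so it lines up with the tool x axis. The skirt is centred near (324,201).

```bash
python3 - <<'E'
from h import *
w=dict(np.load("w1.npz"))
a,b=onplane(w,322.5,182,.067,True),onplane(w,323.5,235,.067,True)
print(a,b,(a+b)/2,np.linalg.norm(a-b),np.degrees(np.arctan2(*(b-a)[1::-1])))
print("skirt",onplane(w,324,201,.034,True),"piv",onplane(w,232,118,.062,True))
E
```

```text
[0.59222458 0.26303919 0.067     ] [0.62255984 0.29366704 0.067     ] [0.60739221 0.27835312 0.067     ] 0.043107931166453776 45.2749893822486
skirt [0.60910772 0.28113687 0.034     ] piv [0.60489226 0.17897834 0.062     ]
```

```bash
python3 - <<'E'
from h import *
P=[.608,.2797]
movel(P+[.10]); print(movel(P+[.042],vel=.08,until_force=8),current_tcp_pos(),current_force())
grip(0,25); print(current_width(),current_grasp_force(),current_force(),current_wrist_torque())
q=np.array(current_joint_positions())
for d in np.radians([15,30,45]):
    t=q.copy();t[5]+=d;goto_joints(t);print(current_wrist_torque(),current_force())
grip(.6);pause(.2)
movel(P+[.15])
w=camera("wrist");np.savez("w2.npz",**w);cv2.imwrite("pics/w2.png",w["color"]);print(current_time())
E
```

```text
False [0.60834232 0.2797793  0.04250644] [ 0.33474461  0.01886613 -0.05381346]
0.1423776416320266 28.845423460006714 [-4.02532396  2.75580723  5.73321334] [ 0.61292231  0.87939004 -0.16438036]
[0.65806419 0.73811952 0.04461854] [-3.19383297  3.45583518  1.78988109]
[1.01260012 0.91400174 0.02036083] [-3.89053291  6.20755786  2.48071196]
[1.3359751  0.9613439  0.06201328] [-5.07079391  7.22960705  1.36229538]
8.8083
```

View pics/w2.png

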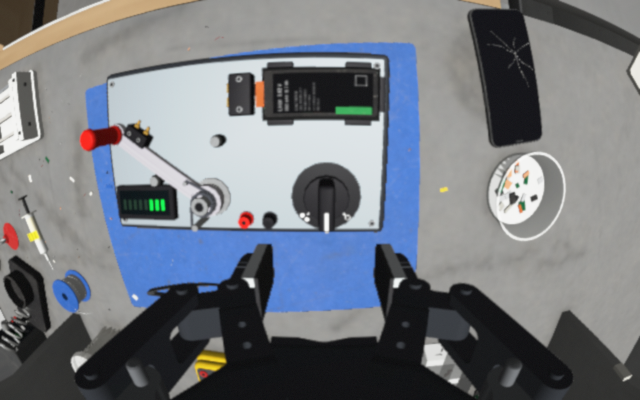

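The knob's pointer is now at the one-dot mark and released. The battery hasn't moved. Before gripping, I'll triangulate the heights of the dock and of the contact block on the arm.

```bash
python3 - <<'E'
from h import *
W=[dict(np.load(f"w{i}.npz")) for i in range(3)]
c=lambda u,v:(260+u/3.5,95+v/3.5)
def tri(obs):
    A=np.zeros((3,3));b=np.zeros(3)
    for i,p in obs:
        o,d=ray(W[i],*p,True);d/=np.linalg.norm(d);M=np.eye(3)-np.outer(d,d);A+=M;b+=M@o
    return np.linalg.solve(A,b).round(4)
print("dock1",tri([(0,c(447,108)),(2,(239,84)),(1,(348,51))]))
print("dock2",tri([(0,c(445,174)),(2,(239,108)),(1,(327,69))]))
print("block",tri([(0,c(175,212)),(2,(138,135))]))
print("griphead",tri([(0,c(95,220)),(2,(86,140))]))
print("pivot",tri([(0,c(350,386)),(2,(201,205)),(1,(232,118))]))
P=[.538,.092,.2];reach(P,down(np.radians(-145)))
grip(.5)
w=camera("wrist");np.savez("w3.npz",**w);cv2.imwrite("pics/w3.png",w["color"]);print(current_time())
E
```

```text
dock1 [0.507  0.2102 0.0455]
dock2 [0.5293 0.2097 0.049 ]
block [0.5453 0.1113 0.043 ]
griphead [0.5416 0.0868 0.0895]
pivot [0.6073 0.1772 0.0582]
10.0
```

View pics/w3.png

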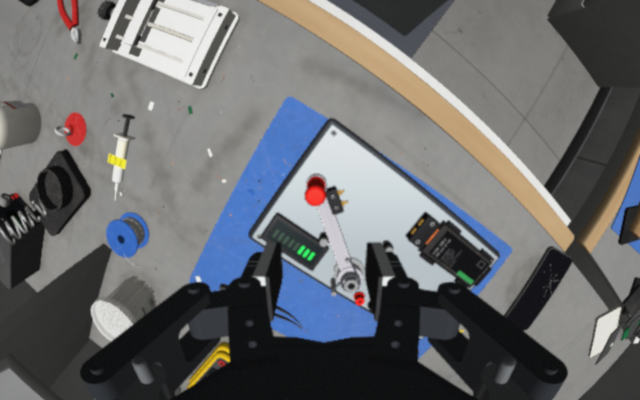

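Dock and contact block are only 45–49 mm high, so a TCP height of 54 mm clears both. The red grip is at (0.5416, 0.0868) and the pivot at about (0.607, 0.1765). I'll grasp it and swing.

```bash
python3 - <<'E'
from h import *
piv=np.array([.6073,.1765]);r=.1115;a0=np.radians(-126.0)
def pose(th,z=.054):
    a=a0-th;return [piv[0]+r*np.cos(a),piv[1]+r*np.sin(a),z],down(a)
p,o=pose(0,.12);reach(p,o)
p,o=pose(0);print(movel(p,o,vel=.1,until_force=8),current_tcp_pos())
grip(0,80);print("w",current_width(),current_grasp_force(),current_force())
f0=np.array(current_force())
def tang(th):
    a=a0-th;t=np.array([np.sin(a),-np.cos(a)]);return np.array(current_force())[:2]@t
for th in np.arange(.12,.93,.12):
    p,o=pose(th);movel(p,o,vel=.1);print(round(th,2),round(tang(th),1),np.round(current_force(),1))
while th<1.03:
    th+=.015;p,o=pose(th);movel(p,o,vel=.05);F=tang(th);print(round(th,3),round(F,1),np.round(current_force(),1))
    if abs(F)>22: break
print(current_tcp_pos(),current_width(),current_grasp_force(),current_time())
w=camera("wrist");np.savez("w4.npz",**w);cv2.imwrite("pics/w4.png",w["color"])
E
```

```text
False [0.54227954 0.08623936 0.054768  ]
w 0.1823618563345426 77.7213423885405 [-2.66680056  0.71113221  4.91958065]
0.12 -3.3 [ 0.6 -4.3  4.5]
0.24 -3.3 [ 0.  -4.3  6.9]
0.36 -4.3 [-0.9 -5.7  7.3]
0.48 -4.7 [-2.2 -6.4  7.7]
0.6 -4.6 [-3.6 -6.2  8.7]
0.72 -6.4 [-3.6 -7.4  9.4]
0.84 -5.6 [-4.9 -6.1 10. ]
0.855 -5.5 [-4.9 -5.9 10.1]
0.87 -5.7 [-5.6 -6.1 11.1]
0.885 -5.2 [-5.3 -5.5 11.1]
0.9 -6.1 [-4.5 -6.3 10.3]
0.915 -5.0 [-5.3 -5.1 11.2]
0.93 -5.7 [-5.8 -5.8 10.8]
0.945 -5.4 [-4.8 -5.4 10.6]
0.96 -5.8 [-5.5 -5.7 11.6]
0.975 -9.6 [-6.5 -9.4 11.8]
0.99 -18.2 [ -6.6 -17.9  13.3]
1.005 -27.7 [ -8.3 -27.3  15.1]
[0.49595182 0.17900962 0.05484412] 0.18348624799629584 79.74630569340661 16.3417
```

View pics/w4.png

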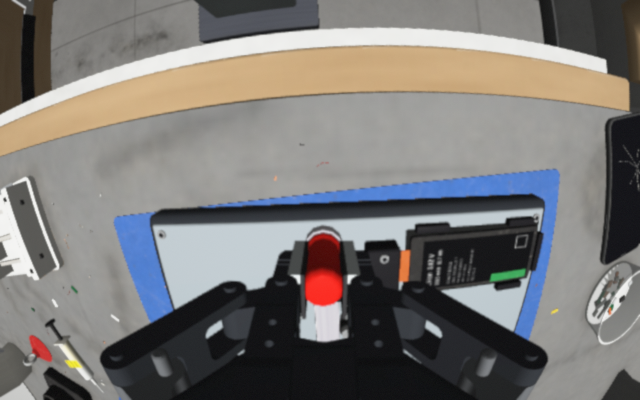

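```bash
python3 - <<'E'
from h import *
c=camera("side");cv2.imwrite("pics/s2.png",cv2.resize(c["color"][140:240,240:400],None,fx=5,fy=5,interpolation=2)); print(current_force(),current_tcp_pos())
E
```

```text
[ -8.895966   -26.24483592  14.33474541] [0.49592326 0.17899158 0.05478699]
```

View pics/s2.png

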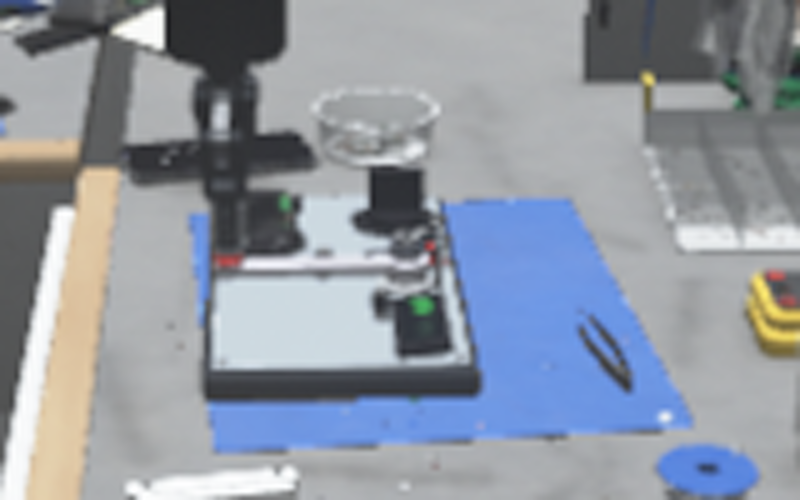

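The side crop shows the contact arm from pivot (405,265) to grip (228,262), parallel to the deck edge, so it is closed. Tweezers and battery are undisturbed.

```bash
python3 -c "
from station import *
print(hand_in())"
```

```text
the job is handed in; nothing more can be done
None
```

The job is handed in after about 16 s of the 42 s: the selector was turned one click to one dot and let go, then the contact arm was swung to its closed stop, where the gripper still holds the red grip with about 80 N and pushes with about 26 N; the battery and the things in view did not visibly move.

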